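# Load the ink tank into the parcel-label printer

### The job

Put the tall ink tank upright into the pocket of the label printer on the shop's packing counter and let go of it, then swing the printer's open clamp arm down over it until it is fully closed and the tank has been pressed all the way home. The other two ink tanks, which are low, do not belong in this printer.

Things in the scene. Friction and masses are not known exactly. Their poses are not given: they have to be found in the camera images.
- tank: Tall black ink tank, 50 (its x) x 34 (y) x 78 mm tall, 0.1-0.2 kg, loose, with a paper band low down and a grey disc on top; grip it across the 34 mm near the top. The tallest of three black tanks in shuffled places to the robot's right; the others are 70x54x36 and 40x34x40 mm. Origin: centre of underside, z up. Half turns do not matter.
- printer: Grey box, fixed, x -95..105, y +-85 mm, deck at z 80; origin on the counter, front to -x. Pocket in deck at x -30, y 0: 60 (x) x 44 mm, flared to 72 x 56 over the top 12 mm; takes the tank with its 50 mm along x. Its floor, a platform at z 57, carries the tank; over about 6 N it sinks to its stop at z 45 and stays there. Home: tank at that stop, its top at z 123.
- clamp (a joint): Clamp arm's angle: 0 closed (level, pointing to the printer's -x), positive open, starts near upright at 1.45-1.75 rad (end of travel 1.85). Hinge along the printer's y at x 75, z 140 mm, stiff (0.25 N m), stays where left. Aluminium bar 150 long, 44 wide, 10 mm thick, centred on the hinge axis; a bump below, 105 mm out, meets the tank's top. Push about 3 N at the end, 8 N over the last 0.11 rad.
- clamp_handle (a point): Middle of the black cross-bar (16 mm thick, 80 mm long along the printer's y) at the clamp arm's free end, 150 mm from the hinge; moves with the arm, at first 287-290 mm above the counter. The open arm can be pushed over from its outer face (the printer's +x side) with shut fingers, along an arc about the hinge, and pressed down from above.
Not all that is in view belongs to the job. What is shaped like the tank but blue, green or orange is not meant.

How it is judged:
By the outcome, as a careful person would: the job done as asked, in the order asked, and still so for the second after the job is handed in, with the robot touching nothing.
It also fails if it takes over 61 s, if anything falls off the work surface, if the arm or the gripper's body presses on something with over 40 N, if the wrist force passes 120 N, or if a joint passes its speed limit or range.

### The arm

A 6-joint arm with a two-finger parallel gripper is mounted at the origin on the work surface. World frame = base frame: x ahead of the robot, y to its left, z up, the work surface at z = 0. Lengths are in m, angles in rad, forces in N, time in s.
With the tool pointing down it reaches from about 0.35 to 0.975 m from the base axis. Payload 4.9 kg.
Tool frame: the origin (TCP) lies between the finger pads; the fingertips stand 22 mm ahead of it and the grasp point (between the pads) lies 3 mm ahead of it; z points along the fingers, y is the line along which they close (so a half turn about z gives the same grasp; the last joint's range is limited). The gripper opens to 85 mm and grips with 20 to 120 N. Pads are 22 mm wide; open, the fingers measure 114 mm over their backs; the gripper's body (76 mm by 85 mm) begins 54 mm behind the grasp point. The pads swing forward as they close: fully open they stand 13 mm farther back than shut.
Start: joints at [1.106, 0.053, 1.613, -0, 1.476, -0.119], TCP at [0.212, 0.588, 0.253] pointing down, gripper open.
Joint ranges: [-3.01, 3.01], [-1.01, 2.22], [0.06, 2.58], [-1.02, 4.17], [0.09, 2.62], [-3.14, 3.14]. Speed limits (rad/s): [2.57, 2.57, 3.14, 3.14, 3.14, 3.14].

### API

Orientations are given as a unit quaternion [w, x, y, z].
In Python, from plant import state, grab_frame, get_calibration, job_done, recognise, regions_of gives the robot as it stands.
- The arm moves only by the tool apply_moves, never from a script. Its argument "targets" is a list of rows, each an object with "translation": the shift along the tool's x, y, z normalised to -1 to 1, where 1 is 100 mm, a list of three; "twist": the turn about the tool's z normalised to -1 to 1, where 1 is 0.1 rad; "hand": the opening, from 0 (shut) to 1 (fully open). A call has 1 to 8 rows; each row shifts and turns the commanded pose from where the row before left it, along the tool's axes as they then stand; what a row does not reach is not made up. A row lasts 1/10 s, in which the tool goes at most 50 mm and 8.59 degrees, less where a joint would pass 70% of its speed; a pose out of reach is approached as far as the arm can. A call with a number of a shift or a turn outside -1 to 1 is refused whole. A call with a gripper value outside its range is refused whole. The fingers move at their own pace and stop on an object; the grip force is fixed at half the most. Time passes only in rows, so rows that do not move let the fingers close. It gives the time, the measured TCP pose, the force, the opening and the grip force at its end, in the units of the state.
- state(): the state, without advancing time (a new reading comes with each control period).
- grab_frame(name): name is "scene" or "top" or "wrist"; returns the picture (420x560x3 uint8, red, green, blue); there is no depth.
- get_calibration(name): a dict with "camera_matrix" (3x3 intrinsics, pixels), "pose" (4x4, takes a point from camera to world coordinates). Camera axes: x right, y up, looking along -z (the intrinsics and any distortion apply to the point x, -y, -z); pixel columns grow to the right and rows downward; lengths in m; the calibration is good to about 2 mm. A picture is of the moment at which its call begins: read the wrist's pose just before it. get_calibration takes no time and is no camera call; for the wrist camera it gives the pose at the moment of the call.
- job_done(): hands the job in; it is judged then, once.
Trained networks look in the newest picture that a camera, given by its name, has taken for a name from the list of things; names that differ only in an ending like _2 or _b are one class to them, and where a whole thing is asked for, a point or a joint stands for the part that bears it (a point fixed in the world has none). Each returns a list of dicts, best first, with "score" (0 to 1); they miss things now and then, are a little off and sometimes report something else, mostly with a low value. They report only what shows in the picture. A call takes as long as a camera call. They do not tell look-alikes from the thing itself.
- recognise(camera, query): "point" ([x, y, z] in m, in world coordinates, good to about 4 mm: the middle of the surface that is visible of it).
- regions_of(camera, query): "pixels" (420x560 bool, what is visible of it).
The state is a dict: "time": time; "joint_pos": joint angles; "joint_vel": joint speeds; "joint_efforts": joint torques, N m; "tool_pos": TCP position; "tool_rot": TCP orientation; "contact_force": force on the tool from outside, world axes, zero at the start; "ft_torque": the same for the moment, N m; "gripper_width": opening from 0.0 (shut) to 1.0 (fully open); "grasp_force": force on a finger pad.
Only numpy, scipy, OpenCV 4.12 (cv2) and the standard library are available. Lean on these libraries where they do the work, as an engineer would, in place of code of your own. Each camera call takes 0.05 s, during which the arm holds its last target. There are 200 camera calls.

## Working session

There is one attempt and no reset: what is moved stays moved. The work goes in short steps, Python scripts to look and compute and a tool call to move; the robot and the scene stay as the last step left them, time stands still between calls to the robot, and variables do not carry over. Pictures are saved under pics/ and viewed, at most 10 in all, crops included, and the job is handed in when it is done.

Besides the shell and the picture viewer there is one more tool, called after ">>>" as name(argument=value, ...) on one line, values as JSON. apply_moves: Moves the arm, as the interface text tells. Its arguments: {"type":"object","properties":{"targets":{"type":"array"}},"required":["targets"]}

```bash
mkdir -p pics; ls
python3 - <<'E'
from plant import *
import cv2, numpy as np
for c in ["scene","top"]:
    im=grab_frame(c); cv2.imwrite(f"pics/{c}0.png",im[:,:,::-1])
    for q in ["tank","printer","clamp","clamp_handle"]:
        print(c,q,[(np.round(r["point"],3).tolist(),round(r["score"],2)) for r in recognise(c,q)])
s=state(); print(s["time"],s["tool_pos"],s["tool_rot"],s["gripper_width"])
E
```

```text
pics
scene tank [([0.557, -0.296, 0.068], 0.77), ([0.512, -0.41, 0.06], 0.74), ([0.47, -0.249, 0.071], 0.71), ([0.37, -0.211, 0.069], 0.61)]
scene printer [([0.582, 0.167, 0.08], 0.58)]
scene clamp [([0.605, 0.15, 0.254], 0.89)]
scene clamp_handle [([0.605, 0.151, 0.258], 0.71)]
top tank [([0.537, -0.082, 0.077], 0.89), ([0.544, -0.301, 0.082], 0.83), ([0.359, -0.222, 0.078], 0.73), ([0.502, -0.409, 0.074], 0.7), ([0.456, -0.255, 0.077], 0.58)]
top printer [([0.589, 0.147, 0.297], 0.53)]
top clamp [([0.59, 0.147, 0.292], 0.75)]
top clamp_handle [([0.592, 0.142, 0.294], 0.82)]
0.5 [0.21182826 0.58797637 0.25327242] [-4.31448774e-06  1.72041785e-01  9.85089653e-01 -2.08256276e-05] 0.9980613182451329
```

View pics/scene0.png

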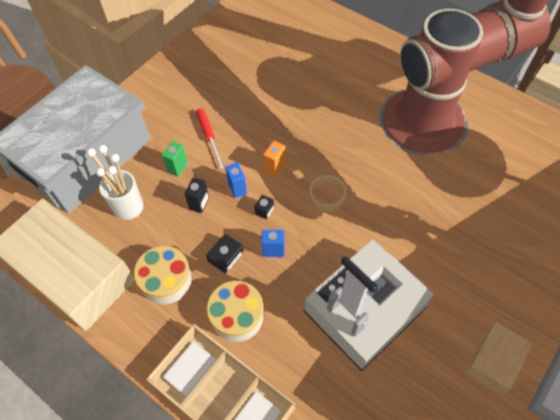

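View pics/top0.png

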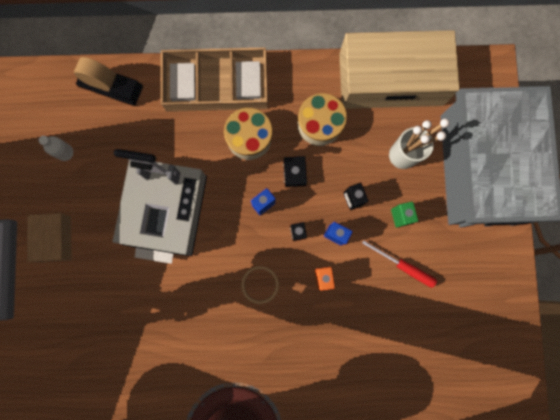

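The scene view shows the tall black tank at about (197,195), with the low ones at (225,252) and (264,207). In the top view they are at (356,196), (295,171) and (299,232). The printer's pocket is at top (153,220), its front faces the robot, and the clamp handle is at (134,156). Next I'll zoom in on both.

```bash
cat > h.py <<'E'
import numpy as np, cv2
from plant import *
def ray(cam,uv,z,cal=None):
    "pixel -> world point on plane z"
    c=cal or get_calibration(cam); K=np.array(c["camera_matrix"]); T=np.array(c["pose"])
    d=np.linalg.inv(K)@[uv[0],uv[1],1]; d=T[:3,:3]@[d[0],-d[1],-d[2]]; o=T[:3,3]
    return o+d*(z-o[2])/d[2]
def proj(cam,P,cal=None):
    c=cal or get_calibration(cam); K=np.array(c["camera_matrix"]); T=np.array(c["pose"])
    p=(np.atleast_2d(P)-T[:3,3])@T[:3,:3]; q=(p*[1,-1,-1])@K.T
    return q[:,:2]/q[:,2:]
E
python3 - <<'E'
from h import *
print({c:[k for k in get_calibration(c)] for c in ["top"]})
for c,uv in [("top",(360,190)),("scene",(198,187))]: print("disc",c,ray(c,uv,.078))
a=cv2.imread("pics/top0.png"); b=cv2.imread("pics/scene0.png")
z=lambda im,x,y,w,h:cv2.resize(im[y:y+h,x:x+w],(400,400*h//w),interpolation=cv2.INTER_CUBIC)
p=np.vstack([np.hstack([z(a,105,145,110,82*0+110),z(a,330,170,55,55)])])
cv2.imwrite("pics/crop1.png",p)
im=cv2.cvtColor(a,cv2.COLOR_BGR2HSV)
r=regions_of("top","tank")
for q in r:
    ys,xs=np.nonzero(q["pixels"]); m=cv2.minAreaRect(np.c_[xs,ys].astype(np.float32)); print(q["score"],m)
    print(ray("top",m[0],.078))
E
```

```text
{'top': ['camera_matrix', 'pose']}
disc top [ 0.55935868 -0.31060784  0.078     ]
disc scene [ 0.54605829 -0.29817841  0.078     ]
0.85 ((404.5432434082031, 214.14051818847656), (22.20348358154297, 23.45334815979004), 72.89727020263672)
[ 0.50005414 -0.41081757  0.078     ]
0.82 ((324.06158447265625, 278.4923400878906), (22.822391510009766, 19.349416732788086), 82.87498474121094)
[ 0.35751749 -0.21888443  0.078     ]
0.63 ((337.90093994140625, 233.7783203125), (23.893630981445312, 18.551559448242188), 29.05460548400879)
[ 0.45865382 -0.25478755  0.078     ]
0.61 ((263.3800048828125, 201.3400115966797), (17.799999237060547, 22.600000381469727), 53.13010025024414)
[ 0.5386765  -0.08528477  0.078     ]
```

View pics/crop1.png

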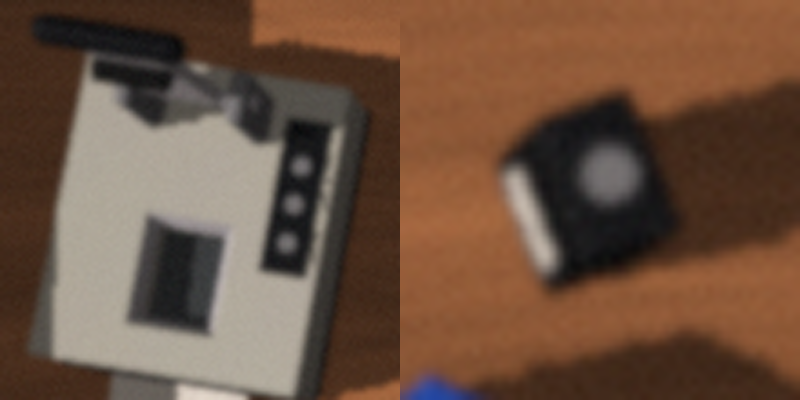

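The printer crop shows the pocket's flared rim at about (150,217), (228,230), (210,333), (130,322). The tank crop shows its disc at (612,174), with the top-face corners at (630,92) and (680,220).

Run:
```python
from h import *
L=lambda x,y:(105+x/3.636,145+y/3.636)
R=lambda x,y:(330+(x-400)/7.27,170+y/7.27)
w=lambda uv,z:ray("top",uv,z)[:2]
c=[w(L(*p),.08) for p in [(150,217),(228,230),(210,333),(130,322)]]
print(np.round(c,4),np.mean(c,0)); 
for i,j in [(2,1),(3,0)]: d=c[j]-c[i]; print("x-edge",np.degrees(np.arctan2(d[1],d[0])),np.linalg.norm(d))
for i,j in [(1,0),(2,3)]: d=c[j]-c[i]; print("y-edge",np.degrees(np.arctan2(-d[0],d[1])),np.linalg.norm(d))
d=[w(L(*p),.08) for p in [(90,55),(348,92),(295,395),(50,355)]]; print("deck",np.round(d,4))
t=[w(R(*p),.078) for p in [(612,174),(630,92),(680,220)]]; print(np.round(t,4)); e=t[1]-t[2]; print(np.degrees(np.arctan2(e[1],e[0])),np.linalg.norm(e))
print("handle",[w(L(*p),.288) for p in [(35,25),(183,45)]])
s=state(); K=get_calibration("wrist"); print(np.round(K["pose"],3),K["camera_matrix"]); 
from scipy.spatial.transform import Rotation as Ro
q=s["tool_rot"]; print(np.round(Ro.from_quat(q[[1,2,3,0]]).as_matrix(),3))
```

```text
[[0.5378 0.1856]
 [0.5281 0.136 ]
 [0.4628 0.1474]
 [0.4711 0.1979]] [0.49992867 0.16672851]
x-edge -9.915536542460169 0.06631032220588398
x-edge -10.47879975466633 0.06780829712904562
y-edge -11.041307452391765 0.05049376363144798
y-edge -9.352528183221327 0.05115308562045757
deck [[0.6441 0.2246]
 [0.6154 0.059 ]
 [0.4223 0.0941]
 [0.4516 0.2481]]
[[ 0.5501 -0.3082]
 [ 0.5766 -0.3153]
 [ 0.5347 -0.3292]]
18.367064912764327 0.044143757734849846
handle [array([0.60577145, 0.18665896]), array([0.59327735, 0.11087258])]
[[ 0.339 -0.905 -0.257  0.147]
 [ 0.941  0.326  0.091  0.612]
 [ 0.001 -0.272  0.962  0.373]
 [ 0.     0.     0.     1.   ]] [[350.19175654   0.         279.68166676]
 [  0.         350.19175654 210.46728254]
 [  0.           0.           1.        ]]
[[-0.941  0.339 -0.   ]
 [ 0.339  0.941  0.   ]
 [ 0.     0.    -1.   ]]
```

>>> apply_moves(targets=[{"translation":[-0.31,-0.365,0],"twist":0,"hand":1},{"translation":[-0.31,-0.365,0],"twist":0,"hand":1},{"translation":[-0.31,-0.365,0],"twist":0,"hand":1},{"translation":[-0.31,-0.365,0],"twist":0,"hand":1},{"translation":[-0.31,-0.365,0],"twist":0,"hand":1},{"translation":[-0.31,-0.365,0],"twist":0,"hand":1},{"translation":[-0.31,-0.365,0],"twist":0,"hand":1},{"translation":[-0.31,-0.365,0],"twist":0,"hand":1}])

```text
time: 1.35
tool_pos: [0.3464, 0.2275, 0.2536]
tool_rot: [0.001, 0.172, 0.985, 0.0]
contact_force: [0.0, -0.1, -0.1]
gripper_width: 1.002
grasp_force: 0.0
```

>>> apply_moves(targets=[{"translation":[-0.31,-0.365,0],"twist":0,"hand":1},{"translation":[-0.31,-0.365,0],"twist":0,"hand":1},{"translation":[-0.31,-0.365,0],"twist":0,"hand":1},{"translation":[-0.31,-0.365,0],"twist":0,"hand":1},{"translation":[-0.31,-0.365,0],"twist":0,"hand":1},{"translation":[-0.31,-0.365,0],"twist":0,"hand":1},{"translation":[-0.31,-0.365,0],"twist":0,"hand":1},{"translation":[-0.31,-0.365,0],"twist":0,"hand":1}])

```text
time: 2.15
tool_pos: [0.4809, -0.1317, 0.2536]
tool_rot: [0.001, 0.172, 0.985, -0.0]
contact_force: [-0.6, 0.1, 1.1]
gripper_width: 0.999
grasp_force: 0.0
```

>>> apply_moves(targets=[{"translation":[-0.31,-0.365,0],"twist":0,"hand":1},{"translation":[-0.31,-0.365,0],"twist":0,"hand":1},{"translation":[-0.31,-0.365,0],"twist":0,"hand":1},{"translation":[-0.31,-0.365,0],"twist":0,"hand":1}])

```text
time: 2.55
tool_pos: [0.5481, -0.311, 0.2533]
tool_rot: [0.0, 0.172, 0.985, -0.0]
contact_force: [0.6, 1.0, 0.4]
gripper_width: 0.999
grasp_force: 0.0
```

>>> apply_moves(targets=[{"translation":[0,0,0],"twist":-0.95,"hand":1},{"translation":[0,0,0],"twist":-0.95,"hand":1},{"translation":[0,0,0],"twist":-0.95,"hand":1},{"translation":[0,0,0],"twist":-0.95,"hand":1},{"translation":[0,0,0],"twist":-0.95,"hand":1},{"translation":[0,0,0],"twist":-0.95,"hand":1},{"translation":[0,0,0],"twist":-0.95,"hand":1},{"translation":[0,0,0],"twist":0,"hand":1}])

```text
time: 3.35
tool_pos: [0.5477, -0.309, 0.2534]
tool_rot: [0.0, -0.159, 0.987, -0.0]
contact_force: [0.7, -0.7, 0.8]
gripper_width: 0.997
grasp_force: 0.0
```

```bash
cat >> h.py <<'E'
from scipy.spatial.transform import Rotation as Ro
def togo(xyz,yaw):
    "shift in tool units and twist units to world point and tool-y heading (deg, mod 180)"
    s=state(); q=np.array(s["tool_rot"]); M=Ro.from_quat(q[[1,2,3,0]]).as_matrix()
    h=np.degrees(np.arctan2(M[1,1],M[0,1])); e=(yaw-h+90)%180-90
    print("t",s["time"],"tcp",np.round(s["tool_pos"],4),"heading",round(h,2),"tilt z",np.round(M[:,2],3),
      "shift",np.round(M.T@(np.array(xyz)-s["tool_pos"])*10,3),"twist",round(-np.radians(e)*10,2),"F",np.round(s["contact_force"],1),"j",np.round(s["joint_pos"],2))
E
python3 - <<'E'
from h import *
togo([.55,-.308,.075],108.4)
cal=get_calibration("wrist"); im=grab_frame("wrist"); cv2.imwrite("pics/w1.png",im[:,:,::-1])
print(proj("wrist",[.55,-.308,.078],cal))
E
```

```text
t 3.35 tcp [ 0.5477 -0.309   0.2534] heading 108.28 tilt z [ 0. -0. -1.] shift [-0.025  0.002  1.784] twist -0.02 F [ 0.7 -0.7  0.8] j [-0.63  0.06  1.6  -0.    1.48 -2.52]
[[279.49392212 196.65213489]]
```

View pics/w1.png

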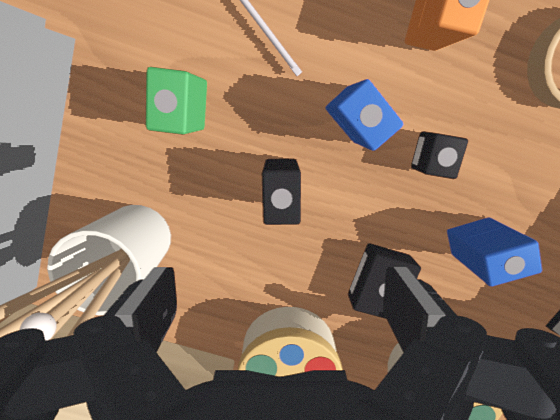

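The wrist view shows the tall tank's disc at (282,198.5). Its top face spans about x 264–300 and is aligned with the fingers. The low tanks sit at (440,155) and (385,280), clear of the grasp.

Run:
```python
from h import *
p=ray("wrist",(282,198),.078); print(p); togo([p[0],p[1],.064],108.4)
```

```text
[ 0.5504621  -0.30555686  0.078     ]
t 3.4 tcp [ 0.5477 -0.3089  0.2533] heading 108.18 tilt z [ 0.  0. -1.] shift [-0.037  0.024  1.893] twist -0.04 F [-0.7  0.1 -0.4] j [-0.63  0.06  1.6   0.    1.48 -2.52]
```

>>> apply_moves(targets=[{"translation":[-0.037,0.024,0.3],"twist":0,"hand":1},{"translation":[0,0,0.4],"twist":0,"hand":1},{"translation":[0,0,0.4],"twist":0,"hand":1},{"translation":[0,0,0.4],"twist":0,"hand":1},{"translation":[0,0,0.25],"twist":0,"hand":1},{"translation":[0,0,0.14],"twist":0,"hand":1},{"translation":[0,0,0],"twist":0,"hand":1},{"translation":[0,0,0],"twist":0,"hand":0}])

```text
time: 4.2
tool_pos: [0.5513, -0.3061, 0.0657]
tool_rot: [0.001, -0.159, 0.987, -0.001]
contact_force: [0.1, 0.0, 0.7]
gripper_width: 0.859
grasp_force: 0.0
```

>>> apply_moves(targets=[{"translation":[0,0,0],"twist":0,"hand":0},{"translation":[0,0,0],"twist":0,"hand":0},{"translation":[0,0,0],"twist":0,"hand":0},{"translation":[0,0,0],"twist":0,"hand":0},{"translation":[0,0,0],"twist":0,"hand":0},{"translation":[0,0,0],"twist":0,"hand":0},{"translation":[0,0,0],"twist":0,"hand":0},{"translation":[0,0,0],"twist":0,"hand":0}])

```text
time: 5.0
tool_pos: [0.5516, -0.3063, 0.0662]
tool_rot: [0.001, -0.159, 0.987, -0.001]
contact_force: [-0.8, -0.7, 6.9]
gripper_width: 0.39
grasp_force: 60.6
```

>>> apply_moves(targets=[{"translation":[0,0,-0.2],"twist":0,"hand":0},{"translation":[0,0,-0.4],"twist":0,"hand":0},{"translation":[0,0,-0.4],"twist":0,"hand":0},{"translation":[0,0,-0.3],"twist":0.99,"hand":0},{"translation":[0,0,0],"twist":0.99,"hand":0},{"translation":[0,0,0],"twist":0.99,"hand":0},{"translation":[0,0,0],"twist":0.99,"hand":0},{"translation":[0,0,0],"twist":0.99,"hand":0}])

```text
time: 5.8
tool_pos: [0.55, -0.3052, 0.1936]
tool_rot: [-0.001, 0.09, 0.996, 0.0]
contact_force: [-0.3, 0.0, -2.1]
gripper_width: 0.389
grasp_force: 60.0
```

>>> apply_moves(targets=[{"translation":[0.13,0.3,0],"twist":0,"hand":0},{"translation":[0.135,0.456,0],"twist":0,"hand":0},{"translation":[0.135,0.456,0],"twist":0,"hand":0},{"translation":[0.135,0.456,0],"twist":0,"hand":0},{"translation":[0.135,0.456,0],"twist":0,"hand":0},{"translation":[0.135,0.456,0],"twist":0,"hand":0},{"translation":[0.135,0.456,0],"twist":0,"hand":0},{"translation":[0.135,0.456,0],"twist":0,"hand":0}])

```text
time: 6.6
tool_pos: [0.5046, 0.0589, 0.1938]
tool_rot: [-0.0, 0.088, 0.996, 0.0]
contact_force: [0.1, -0.1, -0.5]
gripper_width: 0.389
grasp_force: 60.0
```

>>> apply_moves(targets=[{"translation":[0.1,0.1,0],"twist":0,"hand":0},{"translation":[0,0,0],"twist":0,"hand":0},{"translation":[0,0,0],"twist":0,"hand":0}])

```text
time: 6.9
tool_pos: [0.4974, 0.0681, 0.194]
tool_rot: [-0.0, 0.088, 0.996, -0.0]
contact_force: [0.5, 0.3, -0.9]
gripper_width: 0.389
grasp_force: 60.2
```

Run:
```python
from h import *
togo([.5,.167,.186],79.8)
cal=get_calibration("wrist"); im=grab_frame("wrist"); cv2.imwrite("pics/w2.png",im[:,:,::-1])
np.savez("w2.npz",K=cal["camera_matrix"],T=cal["pose"])
print(proj("wrist",[.5,.167,.08],cal), "g",state()["gripper_width"],state()["grasp_force"])
```

```text
t 6.9 tcp [0.4974 0.0681 0.194 ] heading 79.93 tilt z [-0.    -0.001 -1.   ] shift [0.148 0.978 0.079] twist 0.02 F [ 0.5  0.3 -0.9] j [-0.01 -0.2   1.96 -0.    1.39 -1.41]
[[421.94899997 193.56092273]] g 0.3891717115103245 60.23128867149353
```

View pics/w2.png

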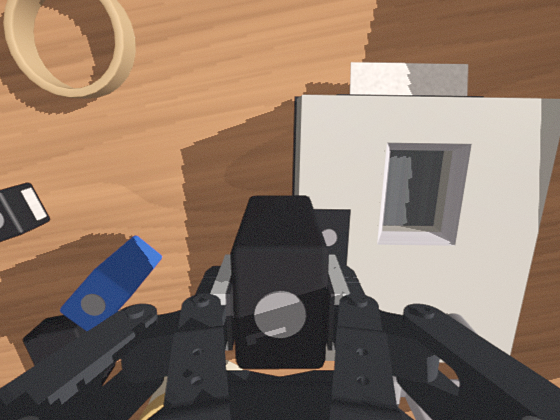

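The wrist view shows the tank held straight. The pocket rim corners are at about (387,143), (470,145), (457,244), (379,243), and the deck's front edge runs (300,97)–(543,99).

Run:
```python
from h import *
z=np.load("w2.npz"); cal=dict(camera_matrix=z["K"],pose=z["T"])
c=[ray("wrist",p,.08,cal)[:2] for p in [(387,143),(470,145),(457,244),(379,243)]]
print(np.round(c,4),np.mean(c,0)); A=lambda a,b:(np.degrees(np.arctan2(*(b-a)[::-1])),np.linalg.norm(b-a))
print(A(c[0],c[1]),A(c[3],c[2]),A(c[0],c[3]),A(c[1],c[2]))
e=[ray("wrist",p,.08,cal)[:2] for p in [(303,97),(540,99)]]; print(np.round(e,4),A(*e))
t=[ray("wrist",p,.194-.0662+.078,cal)[:2] for p in [(281,314)]];print("disc",t)
im=cv2.cvtColor(cv2.imread("pics/w2.png"),cv2.COLOR_BGR2GRAY)
v=im[195,370:490]; print(v.tolist()); print(im[125:260,425].tolist())
```

```text
[[0.4617 0.1466]
 [0.4726 0.2004]
 [0.5414 0.1892]
 [0.5309 0.1345]] [0.50166378 0.16765629]
(np.float64(78.58430980637694), np.float64(0.054887089477679694)) (np.float64(79.15013712634881), np.float64(0.05576415802094204)) (np.float64(-9.921475953013388), np.float64(0.07030151631879605)) (np.float64(-9.191983033608858), np.float64(0.06977946607514542))
[[0.4236 0.0966]
 [0.4511 0.2451]] (np.float64(79.48517481447422), np.float64(0.1510566611761675))
disc [array([0.49693425, 0.06894427])]
[214, 215, 215, 215, 214, 213, 215, 215, 214, 212, 214, 217, 236, 242, 248, 186, 120, 111, 113, 110, 120, 118, 119, 118, 122, 116, 117, 115, 116, 109, 114, 112, 114, 114, 111, 115, 121, 115, 113, 81, 67, 66, 70, 71, 65, 65, 71, 64, 57, 70, 68, 65, 69, 68, 71, 64, 67, 68, 67, 69, 67, 67, 73, 67, 70, 71, 63, 75, 105, 110, 104, 109, 107, 103, 106, 107, 120, 124, 125, 123, 123, 124, 122, 116, 121, 121, 118, 123, 121, 126, 122, 118, 122, 185, 214, 215, 213, 214, 213, 215, 213, 214, 213, 215, 213, 215, 213, 213, 213, 213, 214, 211, 214, 213, 213, 213, 213, 212, 213, 212]
[215, 216, 215, 217, 214, 216, 216, 216, 213, 215, 215, 212, 214, 214, 213, 216, 220, 220, 136, 108, 111, 115, 107, 111, 117, 94, 70, 64, 67, 70, 68, 64, 70, 71, 69, 69, 72, 68, 68, 73, 64, 75, 72, 65, 72, 69, 64, 71, 69, 71, 65, 66, 69, 75, 72, 68, 68, 70, 68, 71, 66, 69, 72, 64, 74, 68, 64, 72, 71, 71, 64, 69, 70, 68, 66, 71, 72, 73, 70, 69, 74, 76, 69, 72, 69, 72, 76, 70, 63, 67, 71, 67, 64, 64, 68, 68, 67, 69, 71, 58, 72, 110, 119, 118, 115, 114, 161, 213, 211, 208, 211, 209, 205, 208, 205, 206, 207, 208, 207, 203, 210, 213, 213, 214, 211, 215, 213, 212, 213, 212, 214, 211, 213, 213, 212]
```

>>> apply_moves(targets=[{"translation":[0.045,0.32,0],"twist":0.05,"hand":0},{"translation":[0.045,0.34,0],"twist":0,"hand":0},{"translation":[0.045,0.32,0],"twist":0,"hand":0},{"translation":[0,0,0.2],"twist":0,"hand":0},{"translation":[0,0,0.2],"twist":0,"hand":0},{"translation":[0,0,0],"twist":0,"hand":0},{"translation":[0,0,0],"twist":0,"hand":0}])

```text
time: 7.65
tool_pos: [0.5021, 0.1663, 0.1541]
tool_rot: [-0.0, 0.091, 0.996, -0.0]
contact_force: [0.1, 0.1, -0.5]
gripper_width: 0.394
grasp_force: 60.5
```

Run:
```python
from h import *
togo([.5012,.1673,.125],79.6)
im=grab_frame("top"); a=im[:,:,::-1][170:270,95:215]; b=grab_frame("scene")[:,:,::-1][220:370,290:440]
cv2.imwrite("pics/c3.png",np.hstack([cv2.resize(a,(400,333),interpolation=2),cv2.resize(b,(333,333),interpolation=2)]))
```

```text
t 7.65 tcp [0.5021 0.1663 0.1541] heading 79.53 tilt z [-0.001 -0.    -1.   ] shift [0.01  0.008 0.291] twist -0.01 F [ 0.1  0.1 -0.5] j [ 0.18 -0.09  1.93 -0.    1.31 -1.21]
```

View pics/c3.png

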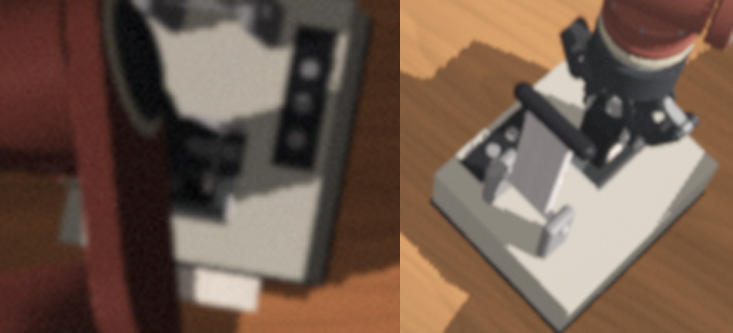

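The gripper is over the pocket in both views, and it clears the upright arm. I'll lower it.

>>> apply_moves(targets=[{"translation":[0.01,0.008,0.1],"twist":0,"hand":0},{"translation":[0,0,0.1],"twist":0,"hand":0},{"translation":[0,0,0.04],"twist":0,"hand":0},{"translation":[0,0,0.03],"twist":0,"hand":0},{"translation":[0,0,0],"twist":0,"hand":0},{"translation":[0,0,0],"twist":0,"hand":0}])

```text
time: 8.35
tool_pos: [0.501, 0.1686, 0.1274]
tool_rot: [0.0, 0.09, 0.996, 0.0]
contact_force: [-1.0, -0.3, -0.8]
gripper_width: 0.392
grasp_force: 60.5
```

>>> apply_moves(targets=[{"translation":[0,0,0.02],"twist":0,"hand":0},{"translation":[0,0,0],"twist":0,"hand":0},{"translation":[0,0,0],"twist":0,"hand":0}])

```text
time: 8.65
tool_pos: [0.501, 0.1685, 0.1254]
tool_rot: [0.0, 0.09, 0.996, 0.0]
contact_force: [-0.6, -0.1, -0.8]
gripper_width: 0.385
grasp_force: 60.5
```

>>> apply_moves(targets=[{"translation":[0,0,0],"twist":0,"hand":0.8},{"translation":[0,0,0],"twist":0,"hand":0.8},{"translation":[0,0,0],"twist":0,"hand":0.8},{"translation":[0,0,0],"twist":0,"hand":0.8},{"translation":[0,0,0],"twist":0,"hand":0.8},{"translation":[0,0,-0.1],"twist":0,"hand":0.8},{"translation":[0,0,-0.3],"twist":0,"hand":0.8},{"translation":[0,0,-0.4],"twist":0,"hand":0.8}])

```text
time: 9.45
tool_pos: [0.4995, 0.1682, 0.2045]
tool_rot: [-0.002, 0.09, 0.996, -0.001]
contact_force: [1.2, -0.2, -0.0]
gripper_width: 0.799
grasp_force: 0.0
```

>>> apply_moves(targets=[{"translation":[0,0,-0.35],"twist":0,"hand":0.8},{"translation":[0,0,-0.4],"twist":0,"hand":0.8},{"translation":[0,0,-0.4],"twist":0,"hand":0},{"translation":[0,0,-0.4],"twist":0,"hand":0},{"translation":[0,0,0],"twist":0,"hand":0},{"translation":[0,0,0],"twist":0,"hand":0},{"translation":[0,0,0],"twist":0,"hand":0},{"translation":[0,0,0],"twist":0,"hand":0}])

```text
time: 10.25
tool_pos: [0.5003, 0.1684, 0.3583]
tool_rot: [-0.002, 0.09, 0.996, -0.0]
contact_force: [0.3, -0.6, -0.7]
gripper_width: 0.001
grasp_force: 0.0
```

Run:
```python
from h import *
cal=get_calibration("wrist"); im=grab_frame("wrist"); cv2.imwrite("pics/w4.png",im[:,:,::-1]); np.savez("w4.npz",K=cal["camera_matrix"],T=cal["pose"])
print(proj("wrist",[[.501,.1675,.135],[.501,.1675,.123]],cal))
grab_frame("scene"); print([(np.round(r["point"],3).tolist(),round(r["score"],2)) for r in recognise("scene","clamp_handle")])
togo([.501,.1675,.36],79.6); print(state()["gripper_width"])
```

```text
[[278.68027805 184.69256035]
 [278.7117995  182.37910075]]
[([0.605, 0.152, 0.258], 0.57), ([0.507, 0.175, 0.135], 0.48)]
t 10.4 tcp [0.5006 0.1684 0.3589] heading 79.64 tilt z [-0.002 -0.    -1.   ] shift [-0.006 -0.008 -0.011] twist 0.01 F [ 0.1 -0.6 -0.2] j [ 0.18 -0.22  1.7   0.    1.67 -1.21]
-0.002557804104887876
```

View pics/w4.png

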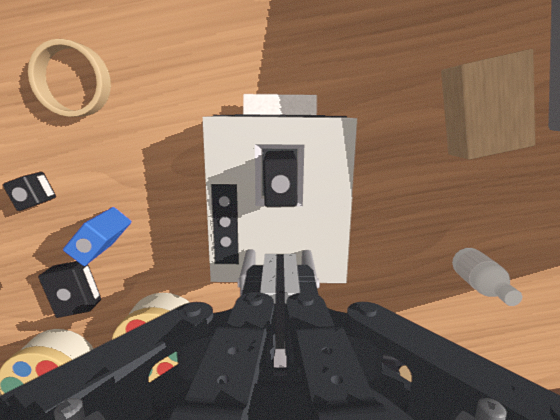

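The wrist view shows the tank standing in the pocket, disc at (281,184) against a prediction of (279,185). Next is going over the clamp arm and down behind it.

>>> apply_moves(targets=[{"translation":[-0.3,0,0],"twist":0,"hand":0},{"translation":[-0.4,0,0],"twist":0,"hand":0},{"translation":[-0.45,0,0],"twist":0,"hand":0},{"translation":[-0.45,0,0],"twist":0,"hand":0},{"translation":[0,0,0],"twist":0,"hand":0},{"translation":[0,0,0.25],"twist":0,"hand":0},{"translation":[0,0,0.36],"twist":0,"hand":0},{"translation":[0,0,0],"twist":0,"hand":0}])

```text
time: 11.2
tool_pos: [0.6554, 0.1396, 0.2921]
tool_rot: [-0.006, 0.09, 0.996, -0.001]
contact_force: [-1.0, -0.5, -1.5]
gripper_width: 0.002
grasp_force: 0.0
```

```bash
cat > arc.py <<'E'
from h import *
a=np.radians(-10.4); X=np.array([np.cos(a),np.sin(a),0]); Hh=np.array([.501,.1675,0])+.105*X+[0,0,.14]
def tcp(th,r=.138,off=.006):
    c,s=np.cos(th),np.sin(th); u=np.array([-c,s]); n=np.array([s,c])
    p=(r-.011*c)*u+(off+.011*s)*n
    return Hh+X*p[0]+[0,0,p[1]+.022]
E
python3 - <<'E'
from arc import *
togo(tcp(1.75),79.6); s=state(); print("printer frame x,z rel hinge", (s["tool_pos"]-Hh)@X, s["tool_pos"][2]-.14)
th=np.arange(1.75,-.06,-.1); P=np.array([tcp(t) for t in th]); q=np.c_[(P-Hh)@X,P[:,2]-.14]
for t,b,d in zip(th[1:],q[1:],np.diff(q,axis=0)): print(round(t,2),np.round(b,4),"row",np.round([-10*d[0],-10*d[1]],3))
im=grab_frame("scene")[:,:,::-1][190:370,270:450]; cv2.imwrite("pics/c5.png",cv2.resize(im,(540,540),interpolation=2))
E
```

```text
t 11.2 tcp [0.6554 0.1396 0.2921] heading 79.64 tilt z [-0.012 -0.001 -1.   ] shift [ 0.105 -0.004 -0.045] twist 0.01 F [-1.  -0.5 -1.5] j [ 0.1   0.15  1.45  0.    1.56 -1.29]
printer frame x,z rel hinge 0.05192312971852073 0.15209935494971355
1.65 [0.0279 0.1591] row [ 0.136 -0.024]
1.55 [0.0141 0.1601] row [ 0.138 -0.01 ]
1.45 [0.0003 0.1597] row [0.138 0.004]
1.35 [-0.0134  0.158 ] row [0.137 0.018]
1.25 [-0.0268  0.1549] row [0.135 0.031]
1.15 [-0.0399  0.1504] row [0.131 0.044]
1.05 [-0.0525  0.1447] row [0.126 0.057]
0.95 [-0.0644  0.1377] row [0.119 0.069]
0.85 [-0.0756  0.1296] row [0.112 0.081]
0.75 [-0.0859  0.1205] row [0.103 0.092]
0.65 [-0.0952  0.1103] row [0.093 0.102]
0.55 [-0.1035  0.0992] row [0.083 0.11 ]
0.45 [-0.1107  0.0874] row [0.071 0.118]
0.35 [-0.1166  0.075 ] row [0.059 0.125]
0.25 [-0.1212  0.062 ] row [0.046 0.13 ]
0.15 [-0.1246  0.0486] row [0.033 0.134]
0.05 [-0.1265  0.0349] row [0.02  0.137]
-0.05 [-0.1271  0.0211] row [0.006 0.138]
```

View pics/c5.png

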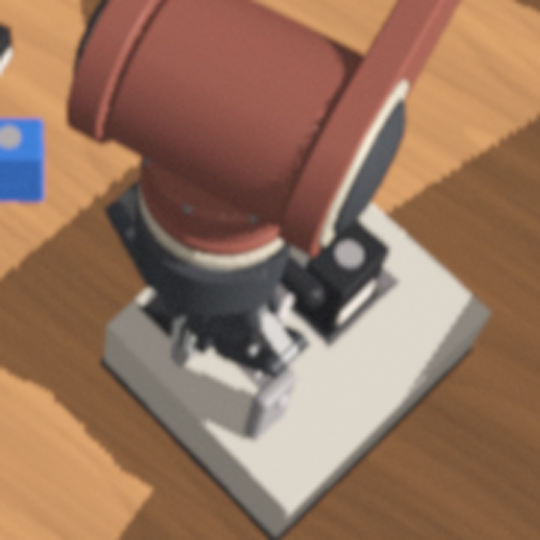

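The crop shows the shut fingers behind the upright arm, its black handle end at about (310,290), with the tank standing in its pocket at (350,255). I'll start along the arc.

>>> apply_moves(targets=[{"translation":[0.24,0,-0.06],"twist":0,"hand":0},{"translation":[0.14,0,-0.01],"twist":0,"hand":0},{"translation":[0.14,0,0.005],"twist":0,"hand":0},{"translation":[0.137,0,0.018],"twist":0,"hand":0},{"translation":[0.135,0,0.031],"twist":0,"hand":0}])

```text
time: 11.75
tool_pos: [0.5811, 0.1544, 0.3053]
tool_rot: [0.003, 0.09, 0.996, 0.001]
contact_force: [1.8, 0.1, 1.6]
gripper_width: -0.001
grasp_force: 0.8
```

Run:
```python
from arc import *
togo(tcp(1.25),79.6); s=state(); print((s["tool_pos"]-Hh)@X, s["tool_pos"][2]-.14)
for c in ["scene","top"]:
    grab_frame(c); print([(np.round(r["point"],3).tolist(),round((np.array(r["point"])-Hh)@X,3),round(r["score"],2)) for r in recognise(c,"clamp_handle")])
```

```text
t 11.75 tcp [0.5811 0.1544 0.3053] heading 79.65 tilt z [ 0.007  0.001 -1.   ] shift [ 0.03  -0.016  0.104] twist 0.01 F [1.8 0.1 1.6] j [ 0.14 -0.03  1.61  0.    1.55 -1.25]
-0.023854422834248868 0.16525753740694177
[([0.591, 0.155, 0.213], np.float64(-0.014), 0.79)]
[([0.562, 0.136, 0.284], np.float64(-0.04), 0.89)]
```

>>> apply_moves(targets=[{"translation":[0,0,0.03],"twist":0,"hand":0},{"translation":[0,0,0.03],"twist":0,"hand":0},{"translation":[0,0,0],"twist":0,"hand":0},{"translation":[0,0,0],"twist":0,"hand":0}])

```text
time: 12.35
tool_pos: [0.5805, 0.1539, 0.2944]
tool_rot: [-0.0, 0.09, 0.996, -0.0]
contact_force: [-0.7, -0.0, 0.3]
gripper_width: -0.004
grasp_force: 0.0
```

Run:
```python
from arc import *
togo(tcp(1.25),79.6); s=state(); print((s["tool_pos"]-Hh)@X, s["tool_pos"][2]-.14)
```

```text
t 12.35 tcp [0.5805 0.1539 0.2944] heading 79.63 tilt z [-0.001 -0.    -1.   ] shift [ 0.025 -0.009 -0.005] twist 0.01 F [-0.7 -0.   0.3] j [ 0.14 -0.03  1.62 -0.    1.54 -1.25]
-0.02436380927775361 0.15436770096093705
```

On the arc now, so I'll continue.

>>> apply_moves(targets=[{"translation":[0.15,-0.005,0.045],"twist":0,"hand":0},{"translation":[0.13,0,0.057],"twist":0,"hand":0},{"translation":[0.12,0,0.069],"twist":0,"hand":0},{"translation":[0.112,0,0.081],"twist":0,"hand":0},{"translation":[0.103,0,0.092],"twist":0,"hand":0},{"translation":[0.093,0,0.102],"twist":0,"hand":0},{"translation":[0,0,0],"twist":0,"hand":0},{"translation":[0,0,0],"twist":0,"hand":0}])

```text
time: 13.15
tool_pos: [0.5106, 0.1661, 0.25]
tool_rot: [-0.0, 0.09, 0.996, -0.0]
contact_force: [-0.1, 0.7, 0.7]
gripper_width: 0.001
grasp_force: 0.0
```

Run:
```python
from arc import *
togo(tcp(.65),79.6); s=state(); print((s["tool_pos"]-Hh)@X, s["tool_pos"][2]-.14)
im=grab_frame("scene")[:,:,::-1][190:370,270:450]; cv2.imwrite("pics/c6.png",cv2.resize(im,(540,540),interpolation=2))
print([(np.round(r["point"],3).tolist(),round((np.array(r["point"])-Hh)@X,3),round(r["score"],2)) for r in recognise("scene","clamp_handle")])
```

```text
t 13.15 tcp [0.5106 0.1661 0.25  ] heading 79.65 tilt z [-0.001 -0.    -1.   ] shift [-0.001 -0.004 -0.003] twist 0.01 F [-0.1  0.7  0.7] j [ 0.18 -0.16  1.82 -0.    1.48 -1.21]
-0.09534647726491774 0.10999659554458738
[([0.558, 0.159, 0.188], np.float64(-0.048), 0.8), ([0.568, 0.168, 0.079], np.float64(-0.04), 0.56)]
```

View pics/c6.png

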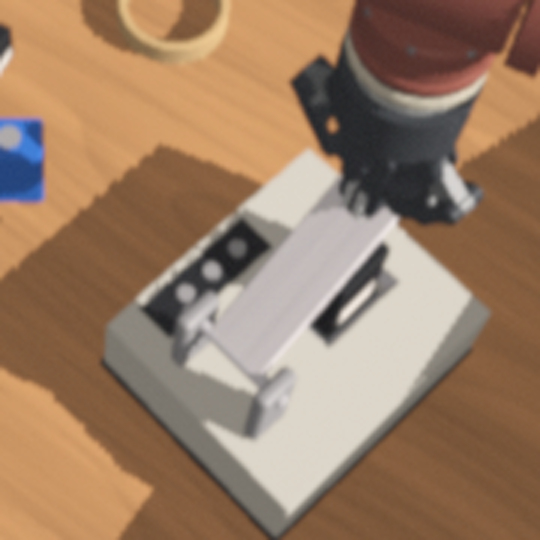

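The crop shows the arm swinging down over the tank, with the fingers at its outer end near (365,200). I'll carry on down.

>>> apply_moves(targets=[{"translation":[0.083,0,0.11],"twist":0,"hand":0},{"translation":[0.071,0,0.118],"twist":0,"hand":0},{"translation":[0.059,0,0.125],"twist":0,"hand":0},{"translation":[0.046,0,0.13],"twist":0,"hand":0},{"translation":[0.033,0,0.134],"twist":0,"hand":0},{"translation":[0,0,0],"twist":0,"hand":0},{"translation":[0,0,0],"twist":0,"hand":0}])

```text
time: 13.95
tool_pos: [0.4814, 0.1713, 0.1877]
tool_rot: [-0.001, 0.09, 0.996, -0.0]
contact_force: [0.6, 0.1, -0.5]
gripper_width: -0.0
grasp_force: 0.0
```

>>> apply_moves(targets=[{"translation":[0.02,0,0.06],"twist":0,"hand":0},{"translation":[0,0,0.05],"twist":0,"hand":0},{"translation":[0,0,0.03],"twist":0,"hand":0},{"translation":[0,0,0],"twist":0,"hand":0},{"translation":[0,0,0],"twist":0,"hand":0}])

```text
time: 14.45
tool_pos: [0.4801, 0.172, 0.1747]
tool_rot: [0.0, 0.09, 0.996, 0.0]
contact_force: [-0.9, 0.8, 2.1]
gripper_width: -0.0
grasp_force: 1.1
```

Run:
```python
from arc import *
togo(tcp(0),79.6); s=state(); print((s["tool_pos"]-Hh)@X, s["tool_pos"][2]-.14)
```

```text
t 14.45 tcp [0.4801 0.172  0.1747] heading 79.64 tilt z [ 0.  0. -1.] shift [ 0.006 -0.006  0.067] twist 0.01 F [-0.9  0.8  2.1] j [ 0.2  -0.16  1.96  0.    1.35 -1.19]
-0.12639734679029552 0.03469847387161831
```

>>> apply_moves(targets=[{"translation":[0,0,0.03],"twist":0,"hand":0},{"translation":[0,0,0.03],"twist":0,"hand":0},{"translation":[0,0,0],"twist":0,"hand":0},{"translation":[0,0,0],"twist":0,"hand":0}])

```text
time: 14.85
tool_pos: [0.48, 0.1718, 0.1685]
tool_rot: [0.0, 0.09, 0.996, -0.0]
contact_force: [-2.3, -0.3, 2.1]
gripper_width: -0.001
grasp_force: 1.0
```

>>> apply_moves(targets=[{"translation":[0,0,0.02],"twist":0,"hand":0},{"translation":[0,0,0],"twist":0,"hand":0},{"translation":[0,0,0],"twist":0,"hand":0}])

```text
time: 15.15
tool_pos: [0.4801, 0.1719, 0.167]
tool_rot: [0.0, 0.09, 0.996, 0.0]
contact_force: [-2.9, 0.7, 5.2]
gripper_width: 0.0
grasp_force: 2.6
```

>>> apply_moves(targets=[{"translation":[0,0,0.02],"twist":0,"hand":0},{"translation":[0,0,0],"twist":0,"hand":0},{"translation":[0,0,0],"twist":0,"hand":0}])

```text
time: 15.45
tool_pos: [0.4801, 0.1719, 0.1668]
tool_rot: [-0.0, 0.09, 0.996, -0.0]
contact_force: [-7.8, -0.1, 13.9]
gripper_width: -0.001
grasp_force: 6.9
```

>>> apply_moves(targets=[{"translation":[0,0,0.02],"twist":0,"hand":0},{"translation":[0,0,0],"twist":0,"hand":0},{"translation":[0,0,0],"twist":0,"hand":0}])

```text
time: 15.75
tool_pos: [0.4802, 0.1719, 0.1667]
tool_rot: [-0.0, 0.09, 0.996, -0.0]
contact_force: [-12.6, -1.5, 23.3]
gripper_width: -0.001
grasp_force: 11.2
```

>>> apply_moves(targets=[{"translation":[0,0,-0.04],"twist":0,"hand":0},{"translation":[0,0,-0.15],"twist":0,"hand":0},{"translation":[0,0,-0.4],"twist":0,"hand":0},{"translation":[0,0,-0.4],"twist":0,"hand":0},{"translation":[0,-0.45,-0.2],"twist":0,"hand":0},{"translation":[0,-0.45,0],"twist":0,"hand":0},{"translation":[0,-0.45,0],"twist":0,"hand":0},{"translation":[0,0,0],"twist":0,"hand":0}])

```text
time: 16.55
tool_pos: [0.4553, 0.035, 0.2821]
tool_rot: [0.001, 0.093, 0.996, -0.001]
contact_force: [0.0, 0.3, -0.2]
gripper_width: -0.001
grasp_force: 0.0
```

Run:
```python
from arc import *
im=grab_frame("scene")[:,:,::-1][210:370,280:440]; w=grab_frame("wrist")[:,:,::-1]
cv2.imwrite("pics/c7.png",np.hstack([cv2.resize(im,(360,360),interpolation=2),cv2.resize(w,(440,360))]))
print([(np.round(r["point"],3).tolist(),round(r["score"],2)) for r in recognise("scene","clamp_handle")])
a=regions_of("scene","clamp_handle")
Y=np.array([-X[1],X[0],0])
for th in (0,.05,.1): print(th,proj("scene",[Hh-.15*np.cos(th)*X+[0,0,.15*np.sin(th)]+k*Y for k in(-.04,.04)]).round(1).tolist())
togo([.5,.167,.3],79.6)
```

```text
[([0.524, 0.162, 0.149], 0.61)]
0 [[385.6, 246.2], [416.0, 273.0]]
0.05 [[386.1, 244.6], [416.7, 271.5]]
0.1 [[386.5, 243.2], [417.3, 270.2]]
t 16.75 tcp [0.4558 0.0395 0.2816] heading 79.67 tilt z [-0.  0. -1.] shift [-0.206  1.333 -0.184] twist 0.01 F [-0.3 -0.1  0.1] j [-0.08 -0.38  1.95  0.    1.57 -1.47]
```

View pics/c7.png

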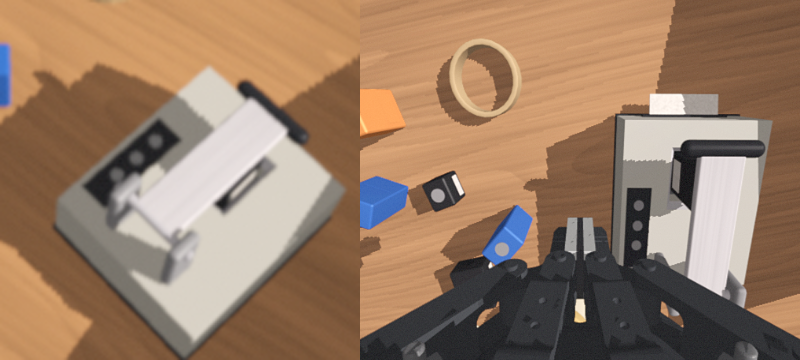

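The arm lies level. Its handle ends in the scene picture fall at about (388,249) and (413,270), where the closed position predicts them, and the bar's top was at 145 mm against a hard stop. Handing in.

```bash
python3 -c "
from plant import *
print(job_done())"
```

```text
the job is handed in; nothing more can be done
None
```

I put the tall black tank upright in the printer's pocket, let go of it, and swung the clamp arm down to its hard stop. The fingertips stopped at 145 mm, the bar's height when closed, so the tank should be fully home. I handed the job in at about 17 s with the robot touching nothing.

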